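Vent the air line and zero the pressure controller

ROBOT

A 7-joint arm with a two-finger parallel gripper is mounted at the origin on the work surface. World frame = base frame: x ahead of the robot, y to its left, z up, the work surface at z = 0. Lengths are in m, angles in rad, forces in N, time in s.
With the tool pointing down it reaches from about 0.4 to 0.85 m from the base axis. Payload 10.4 kg.
Tool frame: the origin (TCP) lies on the centre line of the jaws, within the pads' length; the fingertips stand 14 mm ahead of it and the grasp point (between the pads) lies 5 mm behind it (manip.tip_reach is the distance from the TCP to the fingertips, in m); z points along the fingers, y is the line along which they close (so a half turn about z gives the same grasp; the last joint's range is limited). The gripper opens to 85 mm and grips with 20 to 120 N. Pads are 22 mm wide; open, the fingers measure 114 mm over their backs; the gripper's body (76 mm by 85 mm) begins 54 mm behind the grasp point. The pads swing forward as they close: fully open they stand 13 mm farther back than shut.
Start: joints at [1.297, 0.332, -0.065, 1.46, 0.022, 1.35, -0.088], TCP at [0.155, -0.605, 0.245] pointing down, gripper open.
Joint ranges: [-2.6, 2.6], [-0.5, 2.12], [-1.47, 1.34], [0.16, 2.42], [-1.27, 4.41], [0.06, 2.06], [-2.6, 2.6]. Speed limits (rad/s): [2.22, 2.22, 2.79, 2.79, 3.14, 3.14, 3.14].

INTERFACE

Orientations are given as a unit quaternion [x, y, z, w].
In Python, from workcell import manip gives the robot as it stands.
- The arm moves only by the shell command python3 -m pendant 'ROWS' [FORCE]. ROWS is JSON, a list of rows, each a list of 7 numbers: the shift along the tool's x, y, z in units of 50 mm (1.0 is 50 mm), then the turn, a rotation vector about the tool's x, y, z in units of 8 degrees (1.0 is 8 degrees), then the opening, from -1 (shut) to 1 (fully open), so that 0 is half open. In form: [[dx, dy, dz, ax, ay, az, jaw], ...]. A call has exactly 10 rows; each row is the pose to reach, as a shift and turn from the pose commanded when the call began, along the tool's axes at that moment; what a row does not reach only later rows make up. A row lasts 1/8 s, in which the tool goes at most 62.5 mm and 10.7 degrees, less where a joint would pass 70% of its speed; a pose out of reach is approached as far as the arm can. A call with a gripper value outside its range is refused whole. The fingers move at their own pace and stop on an object; FORCE is the grip in N (left out, the last holds). Time passes only in rows, so rows that repeat a pose let the fingers close, or fill a call up. It gives the time, the measured TCP pose, the force, the opening and the grip force at its end, in the units of the state.
- manip.get_obs(): the state, without advancing time (a new reading comes with each control period).
- manip.camera(name): name is "scene" or "top" or "wrist"; returns (picture, depth): 420x560x3 uint8, red, green, blue; 420x560 float32, m along the optical axis (not along the pixel's ray), 0 where there is no reading.
- manip.get_calibration(name): a dict with "fx", "fy", "cx", "cy" (pixels), "xyz" and "orientation" of the camera in the world. Camera axes: x right, y up, looking along -z (the intrinsics and any distortion apply to the point x, -y, -z); pixel columns grow to the right and rows downward; lengths in m; the calibration is good to about 2 mm. A picture is of the moment at which its call begins: read the wrist's pose just before it. get_calibration takes no time and is no camera call; for the wrist camera it gives the pose at the moment of the call.
- manip.hand_in(): hands the job in; it is judged then, once.
Trained networks look in the newest picture that a camera, given by its name, has taken for a name from the list of things; names that differ only in an ending like _2 or _b are one class to them, and where a whole thing is asked for, a point or a joint stands for the part that bears it (a point fixed in the world has none). Each returns a list of dicts, best first, with "p" (0 to 1); they miss things now and then, are a little off and sometimes report something else, mostly with a low value. They report only what shows in the picture. A call takes as long as a camera call. They do not tell look-alikes from the thing itself.
- manip.find_in(thing, camera): "box" ([left, top, right, bottom] in pixels, round what is visible of it).
- manip.trace(thing, camera): "pixels" (420x560 bool, what is visible of it) and "box" ([left, top, right, bottom] in pixels, round what is visible of it).
- manip.tip_of(thing, camera): "pixel" ([column, row] in pixels: a listed point, or the origin of a listed thing).
The state is a dict: "clock": time; "joint_pos": joint angles; "joint_velocities": joint speeds; "tau": joint torques, N m; "position": TCP position; "ee_rot": TCP orientation; "ft_force": force on the tool from outside, world axes, zero at the start; "torque": the same for the moment, N m; "grip_width": opening from 0.0 (shut) to 1.0 (fully open); "grasp_force": force on a finger pad.
Only numpy, scipy, OpenCV 4.12 (cv2) and the standard library are available. Lean on these libraries where they do the work, as an engineer would, in place of code of your own. Each camera call takes 0.05 s, during which the arm holds its last target. There are 200 camera calls.

TASK

Zero the pressure controller. First vent the air line: with a fingertip, not gripping it, push the yellow valve lever gently a quarter turn clockwise until it stands straight across its block. Then press the two blue keys together, one fingertip on each and neither one alone, hold both right in for at least three seconds and let go. Do not press a blue key before the line is vented, nor the grey key at all; do not lift or shift the controller, and leave the other things on the bench as they are.

Things in the scene. Friction and masses are not known exactly. Their poses are not given: they have to be found in the camera images.
- console: Grey and white desktop pressure controller, 180 (x) x 200 (y) mm, 2 to 3 kg, loose on rubber feet. Origin: centre of its underside, on the bench; front looks to its -x. In front a white key deck slopes 10 degrees down to the front, with keys blue, grey, blue in a row along y at x = -47 mm, deck there 46 mm above the bench. Behind, x = +6 to +90 mm: rear housing 74 mm tall, dark display on top.
- key_left_top (a point): Centre of the top face of the blue key on the console's +y side (moves with the key). Face 24 (x) x 22 (y) mm, white chevron, flat, sloped as the deck; at rest 10 mm proud of the deck, 56 mm above the bench. Blue keys' centres are 64 mm apart, inner edges 42 mm, outer edges 86 mm.
- key_right_top (a point): The same for the blue key on the console's -y side.
- key_mid_top (a point): Centre of the top face of the small grey key midway between the blue ones, 24 (x) x 16 (y) mm, as tall as they are; not to be pressed. 13 mm of free deck lies between it and either blue key.
- key_left (a joint): Travel of the +y blue key in m, straight into the deck: 0 up, 0.005 bottomed. It switches at 0.0035. Spring: about 1.5 N to start, about 5 N at the bottom (10 N for two keys together); springs back when let go.
- key_right (a joint): The same for the -y blue key.
- key_mid (a joint): The same for the grey key.
- manifold: Air supply block of bare aluminium, 40 (x) x 136 (y) mm, top 46 mm above the bench, on a dark 70 x 160 mm plate bolted to the bench. Origin: centre of its underside; its length runs along its own y. A ball valve sits on the middle of its top.
- lever_pivot (a point): Turning axis (vertical) of the valve lever, over the middle of the block, at the lever's mid height, 66 mm above the bench.
- lever_grip (a point): Centre of the lever's yellow sleeve, 45 mm from the turning axis, 66 mm above the bench. The sleeve is 14 mm wide, 14 mm tall (its underside 13 mm above the block's top) and runs from 24 to 66 mm from the axis; nearer in is a bare steel bar.
- lever (a joint): Angle of the lever in rad, growing clockwise seen from above: 0 = sleeve points along the block (manifold's +y), air on; 1.571 = straight across (manifold's +x), at the stop, vented. It counts as vented above 1.40. It starts between 0 and 0.3, stays where it is left and needs 2 to 4 N at the sleeve.
- hub: Bystander: aluminium actuator hub with blue-ringed ports, 80 mm across, 64 mm tall, standing. Origin: centre of the underside.
- screwdriver: Bystander: screwdriver with red handle lying along its own x, 160 mm long.
- tape: Bystander: roll of amber tape lying flat, 64 mm across, 19 mm tall. Origin: centre of the underside.
- tray: Bystander: black parts tray, 90 (x) x 130 (y) x 28 mm. Origin: centre of the underside.
- bottle: Bystander: white bottle with blue cap, 52 mm across, 125 mm tall. Origin: centre of the underside.
- caliper: Bystander: digital caliper lying flat along its own y, 200 mm long, 62 mm over the jaws, 14 mm thick. Origin: centre of the beam's underside.
- fitting: Bystander: brass and steel tube fitting with blue ring, 20 mm across, 31 mm tall, standing. Origin: centre of the underside.
Not all that is in view belongs to the job. What is shaped like the manifold but red is not meant.

How it is judged:
By the outcome, as a careful person would: the job done as asked, in the order asked, and still so for the second after the job is handed in, with the robot touching nothing.
It also fails if it takes over 51 s, if anything falls off the work surface, if the arm or the gripper's body presses on something with over 40 N, if the wrist force passes 120 N, or if a joint passes its speed limit or range.

## Working session

There is one attempt and no reset: what is moved stays moved. The work goes in short steps, Python scripts to look and compute and a shell command to move; the robot and the scene stay as the last step left them, time stands still between calls to the robot, and variables do not carry over. Pictures are saved under pics/ and viewed, at most 10 in all, crops included, and the job is handed in when it is done.

```bash
mkdir -p pics; ls
cat > h.py <<'E'
import numpy as np, cv2
from scipy.spatial.transform import Rotation as R
from workcell import manip
def cal(n):
    c=manip.get_calibration(n); return c, R.from_quat(c["orientation"]).as_matrix(), np.array(c["xyz"])
def ray(n,px,C=None):
    c,r,t=C or cal(n)
    d=np.array([(px[0]-c["cx"])/c["fx"],-(px[1]-c["cy"])/c["fy"],-1.0]); return t, r@d
def at_z(n,px,z,C=None):
    t,d=ray(n,px,C); return t+d*(z-t[2])/d[2]
def cloud(n,depth,C=None):
    c,r,t=C or cal(n); v,u=np.mgrid[:420,:560]
    d=np.stack([(u-c["cx"])/c["fx"],-(v-c["cy"])/c["fy"],-np.ones_like(u,float)],-1)*depth[...,None]
    return d@r.T+t
def proj(n,p,C=None):
    c,r,t=C or cal(n); q=(np.array(p)-t)@r
    return np.array([c["cx"]+c["fx"]*q[0]/-q[2], c["cy"]-c["fy"]*q[1]/-q[2]])
E
python3 - <<'E'
from h import *
o=manip.get_obs(); print(o["clock"],o["position"],o["ee_rot"],o["ft_force"],o["grip_width"],manip.tip_reach)
for n in("top","scene"):
    C=cal(n); print(n,C[0])
    im,d=manip.camera(n); np.savez(f"{n}0.npz",im=im,d=d)
    cv2.imwrite(f"pics/{n}0.png",im[...,::-1])
    for th,z in dict(console=0,manifold=0,key_left_top=.056,key_right_top=.056,key_mid_top=.056,lever_pivot=.066,lever_grip=.066).items():
        for q in manip.tip_of(th,n)[:3]: print(th,round(q["p"],2),np.round(q["pixel"],1),at_z(n,q["pixel"],z,C).round(4))
E
```

```text
pics
0.0 [ 0.15501629 -0.60511309  0.24453208] [ 9.92147159e-01  1.25074039e-01 -1.15325666e-04 -6.97108857e-04] [0.08179659 0.67710367 0.23108322] 0.9997755440877829 0.014
top {'fx': 465.9852818547552, 'fy': 465.9852818547552, 'cx': 282.9801817223877, 'cy': 207.8187283452815, 'xyz': array([0.47933745, 0.01873756, 1.2694141 ]), 'orientation': array([-0.01530689,  0.01943018,  0.71294112, -0.7007875 ])}
console 0.57 [217.7 197.9] [0.5718 0.1884 0.    ]
manifold 0.95 [359.8 199.1] [ 0.562  -0.1995  0.    ]
manifold 0.68 [372.8 134.2] [ 0.7403 -0.2399  0.    ]
key_left_top 0.44 [203.5 213.4] [0.5279 0.2183 0.056 ]
key_right_top 0.69 [338.4 269.9] [ 0.3754 -0.1297  0.056 ]
key_right_top 0.57 [347.4 195.8] [ 0.5675 -0.1577  0.056 ]
key_right_top 0.41 [228.2 209.9] [0.5359 0.1539 0.056 ]
key_mid_top 0.36 [214. 212.] [0.5311 0.1909 0.056 ]
lever_pivot 0.84 [374.3 129. ] [ 0.7403 -0.2307  0.066 ]
lever_pivot 0.79 [363.6 196.5] [ 0.5642 -0.1982  0.066 ]
lever_grip 0.63 [347.1 194.1] [ 0.5712 -0.1555  0.066 ]
lever_grip 0.44 [359.5 134.6] [ 0.7262 -0.1917  0.066 ]
lever_grip 0.4 [216.4 214.8] [0.5233 0.1834 0.066 ]
scene {'fx': 427.66726713544944, 'fy': 427.66726713544944, 'cx': 271.5078708121985, 'cy': 204.63308742424653, 'xyz': array([ 1.16585541, -0.47967975,  0.72830469]), 'orientation': array([0.37703834, 0.18317554, 0.38696399, 0.82130852])}
console 0.9 [324.9 197.9] [0.5704 0.1835 0.    ]
manifold 0.62 [199.2 268. ] [ 0.5657 -0.2064  0.    ]
manifold 0.59 [239.4 325.4] [ 0.744  -0.2248  0.    ]
key_left_top 0.59 [325.5 169.6] [0.5324 0.2178 0.056 ]
key_right_top 0.62 [304.7 178.5] [0.5257 0.1483 0.056 ]
key_mid_top 0.52 [314.3 173.1] [0.5246 0.1839 0.056 ]
lever_pivot 0.91 [229.9 303.7] [ 0.7326 -0.2338  0.066 ]
lever_pivot 0.65 [200.6 246.1] [ 0.5691 -0.1959  0.066 ]
lever_grip 0.76 [246.8 286.2] [ 0.7197 -0.1845  0.066 ]
lever_grip 0.62 [216.9 239.3] [ 0.5744 -0.1574  0.066 ]
```

View pics/top0.png

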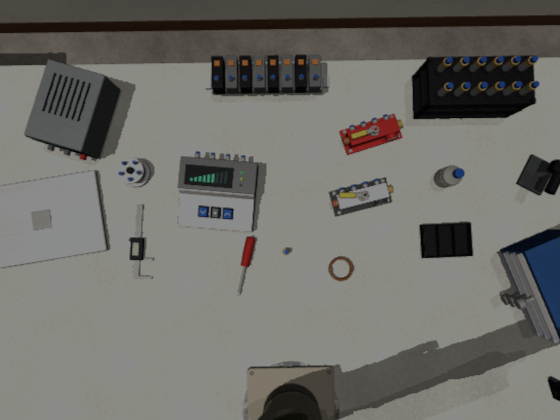

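View pics/scene0.png

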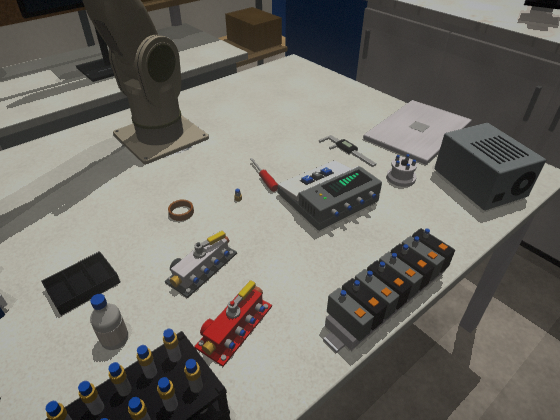

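The top view shows the console at about (217,193), with its keys at (203,212), (216,212) and (228,213). The real aluminium manifold is at (361,196), its yellow sleeve pointing left at (347,195). The red look-alike is at (371,133). I'll measure the poses from depth next.

Run:
```python
from h import *
for n in("top","scene"):
    D=np.load(n+"0.npz"); C=cal(n); P=cloud(n,D["d"],C); im=D["im"].astype(int)
    hsv=cv2.cvtColor(D["im"],cv2.COLOR_RGB2HSV)
    ok=D["d"]>0
    def box(x0,x1,y0,y1): return ok&(P[...,0]>x0)&(P[...,0]<x1)&(P[...,1]>y0)&(P[...,1]<y1)
    def rect(m,l):
        if m.sum()<8: print(n,l,"few",m.sum()); return
        q=P[m]; r=cv2.minAreaRect((q[:,:2]*1000).astype(np.float32)); print(n,l,m.sum(),np.round(r[0],1),np.round(r[1],1),round(r[2],1),"z",np.percentile(q[:,2],[10,50,90]).round(4))
    bench=box(.3,.5,0,.3); print(n,"bench z",np.median(P[bench][:,2]))
    M=box(.50,.64,-.29,-.12)
    rect(M&(P[...,2]>.003),"manifold all")
    rect(M&(P[...,2]>.038)&(P[...,2]<.052),"block top")
    yel=(hsv[...,0]>20)&(hsv[...,0]<35)&(hsv[...,1]>140)&(hsv[...,2]>90)
    rect(M&yel&(P[...,2]>.06),"sleeve")
    K=box(.44,.70,.08,.30)
    rect(K&(P[...,2]>.012),"console all"); rect(K&(P[...,2]>.066)&(P[...,2]<.085),"housing top")
    blue=(hsv[...,0]>100)&(hsv[...,0]<125)&(hsv[...,1]>120)&(P[...,2]>.045)&box(.49,.57,.1,.26)
    k,lab,st,ce=cv2.connectedComponentsWithStats(blue.astype(np.uint8))
    for i in range(1,k):
        if st[i,4]>10: print(n,"key",ce[i].round(1),P[lab==i].mean(0).round(4),st[i,4],at_z(n,ce[i],.056,C).round(4))
```

```text
top bench z -0.0006105980793490451
top manifold all 1558 [ 569.9 -204.7] [139.5 169.4] 0.1 z [0.0042 0.0415 0.0624]
top block top 670 [ 564.  -199.4] [ 52.7 158.1] 12.8 z [0.0417 0.0452 0.0485]
top sleeve 67 [ 568.4 -154.5] [36.1 10.8] 88.8 z [0.0688 0.0714 0.0747]
top console all 5536 [567.  183.2] [206.3 239.7] 84.7 z [0.0397 0.0606 0.0754]
top housing top 2657 [622.9 181.1] [200.4  91. ] 84.0 z [0.0701 0.0735 0.0767]
top key [203.  210.9] [0.5346 0.2198 0.0544] 65 [0.5345 0.2196 0.056 ]
top key [227.1 213.2] [0.5275 0.157  0.0537] 72 [0.5274 0.1568 0.056 ]
scene bench z -0.0007113902939630545
scene manifold all 2205 [ 571.  -200.4] [ 70.4 163.6] 10.4 z [0.005  0.036  0.0627]
scene block top 795 [ 563.2 -201.1] [ 53.9 137.5] 11.2 z [0.0414 0.0447 0.047 ]
scene sleeve 84 [ 567.8 -156.2] [14.5 39.2] 0.2 z [0.0697 0.0713 0.073 ]
scene console all 4167 [567.2 182. ] [202.1 241.7] 86.7 z [0.0259 0.0585 0.0747]
scene housing top 1849 [622.4 178.9] [201.2  91.1] 84.0 z [0.0711 0.0734 0.0755]
scene key [326.3 170.4] [0.5355 0.2179 0.0549] 25 [0.5365 0.2167 0.056 ]
scene key [307.4 178.4] [0.5295 0.1546 0.0553] 29 [0.5302 0.154  0.056 ]
```

```bash
python3 -m pendant '[[0.5,0,0,0,0,0,-1],[1.5,-0.5,0,0,0,0,-1],[2.7,-1,-0.1,0,0,0,-1],[3.9,-1.7,-0.2,0,0,0,-1],[5.1,-2.4,-0.3,0,0,0,-1],[6.3,-3.2,-0.5,0,0,0,-1],[7.5,-4.2,-0.7,0,0,0,-1],[8.2,-4.8,-0.9,0,0,0,-1],[8.6,-5.4,-1,0,0,0,-1],[9,-6,-1,0,0,0,-1]]' 20
```

```text
clock: 2.05
position: [0.5183, -0.1997, 0.2963]
ee_rot: [0.992, 0.127, 0.001, 0.0]
ft_force: [0.4, -0.5, 0.1]
grip_width: 0.001
grasp_force: 0.0
```

Run:
```python
from h import *
n="wrist"; C=cal(n); o=manip.get_obs(); im,d=manip.camera(n)
np.savez("w1.npz",im=im,d=d); cv2.imwrite("pics/w1.png",im[...,::-1])
print(C[0]); P=cloud(n,d,C)
hsv=cv2.cvtColor(im,cv2.COLOR_RGB2HSV)
def rect(m,l):
    if m.sum()<8: print(l,"few"); return
    q=P[m]; r=cv2.minAreaRect((q[:,:2]*1000).astype(np.float32)); print(l,m.sum(),np.round(r[0],1),np.round(r[1],1),round(r[2],1),"z",np.percentile(q[:,2],[10,50,90]).round(4))
M=(d>0)&(P[...,0]>.5)&(P[...,0]<.64)&(P[...,1]>-.29)&(P[...,1]<-.12)
rect(M&(P[...,2]>.003),"all"); rect(M&(abs(P[...,2]-.046)<.003),"top")
yel=(hsv[...,0]>20)&(hsv[...,0]<35)&(hsv[...,1]>140)&(hsv[...,2]>90)
rect(M&yel&(P[...,2]>.062),"sleeve")
for th,z in dict(manifold=0,lever_pivot=.066,lever_grip=.066).items():
    for q in manip.tip_of(th,n)[:2]: print(th,round(q["p"],2),np.round(q["pixel"],1),at_z(n,q["pixel"],z,C).round(4))
```

```text
{'fx': 361.59979006368377, 'fy': 361.59979006368377, 'cx': 277.5413423524404, 'cy': 204.4818688410665, 'xyz': array([ 0.59842447, -0.18002219,  0.42475704]), 'orientation': array([-0.12530996,  0.09613506, -0.6041069 ,  0.78109559])}
all 50192 [ 558.3 -203.1] [ 96.6 164. ] 13.4 z [0.0451 0.3424 0.3626]
top 4007 [ 564.3 -201.9] [ 52.4 135.9] 13.3 z [0.0445 0.0456 0.0467]
sleeve 559 [ 571.3 -155. ] [40.2 12.3] 89.4 z [0.0714 0.0725 0.0736]
manifold 0.94 [287.7 113.6] [ 0.5722 -0.1994  0.    ]
lever_pivot 0.57 [288.9 121.9] [ 0.569  -0.1995  0.066 ]
lever_grip 0.82 [240.  108.3] [ 0.5696 -0.1507  0.066 ]
```

View pics/w1.png

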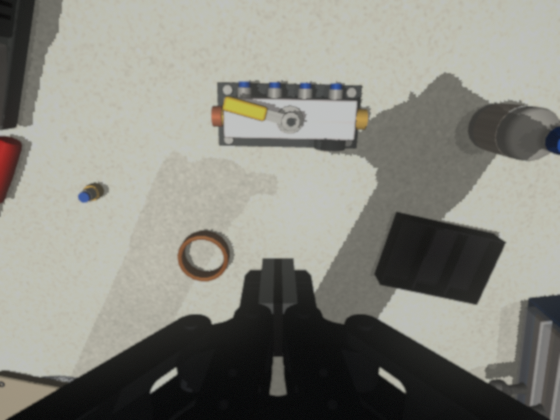

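The wrist view shows the manifold with its block axis horizontal, centred at (290,117). The sleeve is at (245,108) and the pivot at (290,120), so the lever starts at about 16°. The shut fingertips are at about (278,265). Next I'll measure the fingers and work out the push path.

```bash
cat > path.py <<'E'
from h import *
E
python3 - <<'E'
from h import *
D=np.load("w1.npz"); n="wrist"; C=cal(n); P=cloud(n,D["d"],C); o=manip.get_obs()
T=R.from_quat(o["ee_rot"]).as_matrix(); Q=(P-o["position"])@T*1000
m=(D["d"]>0)&(abs(Q[...,0])<30)&(abs(Q[...,1])<60)&(Q[...,2]>-60)&(Q[...,2]<30)
for z in range(-60,20,5):
    s=Q[m&(Q[...,2]>=z)&(Q[...,2]<z+5)]
    if len(s)>3: print(z,len(s),"x",np.percentile(s[:,0],[2,98]).round(1),"y",np.percentile(s[:,1],[2,98]).round(1))
pv=np.array([.568,-.199,.066]); gr=np.array([.571,-.155,.066])
print("pivot, grip in tool mm",((pv-o["position"])@T*1000).round(1),((gr-o["position"])@T*1000).round(1), o["position"])
p=((pv-o["position"])@T*1000)[:2]
a,b,r=11,8,48
for th in (5,18,30,45,60,75,91):
    t=np.deg2rad(th); dd=np.array([np.sin(t),-np.cos(t)]); nn=np.array([np.cos(t),np.sin(t)])
    c=p+r*dd-(7+a*np.cos(t)+b*np.sin(t))*nn; print(th,(c/50).round(3))
E
```

```text
-60 5765 x [ 1.8 19.7] y [-47.3  50. ]
-55 3930 x [-5.4 19.5] y [-44.2  46.4]
-50 3327 x [-6.7 14.9] y [-40.   42.4]
-45 5907 x [-6.2 14.7] y [-35.6  38.2]
-40 2974 x [-6.3 15.9] y [-33.   35.4]
-35 2100 x [-5.7 15.9] y [-28.3  30.7]
-30 624 x [ 8.4 15.8] y [-18.9  21.5]
-25 873 x [-8.3 13.9] y [-5.1  7.5]
-20 423 x [ 8.6 13.7] y [-11.9  14.2]
-15 529 x [ 8.5 13.7] y [-11.7  14.3]
-10 483 x [ 8.4 13.6] y [-11.7  14.3]
-5 431 x [ 8.4 13.6] y [-11.7  14.2]
0 392 x [ 8.6 13.6] y [-11.6  14.1]
5 234 x [ 8.5 13.5] y [-9.9 12.7]
10 33 x [12.4 13.2] y [-5.   7.6]
pivot, grip in tool mm [ 50.7   8.8 229.4] [ 64.6 -33.  229.4] [ 0.5166478 -0.2029847  0.2954019]
5 [ 0.727 -0.812]
18 [ 0.932 -0.86 ]
30 [ 1.139 -0.86 ]
45 [ 1.405 -0.791]
60 [ 1.652 -0.64 ]
75 [ 1.851 -0.411]
91 [ 1.98  -0.103]
```

```bash
python3 -m pendant '[[0.2,-0.4,0.8,0,0,0,-1],[0.4,-0.84,1.8,0,0,0,-1],[0.4,-0.84,2.8,0,0,0,-1],[0.4,-0.84,3.6,0,0,0,-1],[0.4,-0.84,4.2,0,0,0,-1],[0.4,-0.84,4.5,0,0,0,-1],[0.4,-0.84,4.5,0,0,0,-1],[0.5,-0.85,4.5,0,0,0,-1],[0.65,-0.87,4.5,0,0,0,-1],[0.8,-0.88,4.5,0,0,0,-1]]'
```

```text
clock: 3.5
position: [0.5455, -0.1504, 0.0711]
ee_rot: [0.992, 0.125, 0.001, 0.0]
ft_force: [-0.2, -0.0, -0.5]
grip_width: 0.002
grasp_force: 0.0
```

```bash
python3 -m pendant '[[0.05,-0.01,0,0,0,0,-1],[0.12,-0.02,0,0,0,0,-1],[0.19,-0.025,0,0,0,0,-1],[0.25,-0.03,0,0,0,0,-1],[0.34,-0.02,0,0,0,0,-1],[0.42,0,0,0,0,0,-1],[0.5,0.014,0,0,0,0,-1],[0.59,0.05,0,0,0,0,-1],[0.68,0.09,0,0,0,0,-1],[0.76,0.14,0,0,0,0,-1]]'
```

```text
clock: 4.75
position: [0.5834, -0.1479, 0.0703]
ee_rot: [0.992, 0.125, 0.0, -0.0]
ft_force: [-2.8, 0.8, -0.0]
grip_width: 0.0
grasp_force: 1.2
```

```bash
python3 -m pendant '[[0.06,0.05,0,0,0,0,-1],[0.12,0.1,0,0,0,0,-1],[0.17,0.15,0,0,0,0,-1],[0.22,0.21,0,0,0,0,-1],[0.25,0.26,0,0,0,0,-1],[0.28,0.31,0,0,0,0,-1],[0.3,0.35,0,0,0,0,-1],[0.32,0.4,0,0,0,0,-1],[0.34,0.44,0,0,0,0,-1],[0.35,0.46,0,0,0,0,-1]]'
python3 - <<'E'
from h import *
n="wrist"; C=cal(n); im,d=manip.camera(n); cv2.imwrite("pics/w2.png",im[...,::-1])
o=manip.get_obs(); print(o["position"],o["ft_force"]); P=cloud(n,d,C); T=R.from_quat(o["ee_rot"]).as_matrix()
hsv=cv2.cvtColor(im,cv2.COLOR_RGB2HSV); q=P[(hsv[...,0]>20)&(hsv[...,0]<35)&(hsv[...,1]>140)&(hsv[...,2]>90)&(abs(P[...,2]-.07)<.006)&(P[...,1]<-.1)&(P[...,0]<.66)]
print(cv2.minAreaRect((q[:,:2]*1000).astype(np.float32)),len(q))
for th in("lever_pivot","lever_grip"):
    for k in manip.tip_of(th,n)[:2]: print(th,round(k["p"],2),at_z(n,k["pixel"],.066,C).round(4))
E
```

```text
clock: 6.0
position: [0.6058, -0.166, 0.0703]
ee_rot: [0.992, 0.125, 0.0, 0.0]
ft_force: [-2.3, 1.0, 0.4]
grip_width: 0.006
grasp_force: 0.9
[ 0.60582298 -0.16608297  0.0703244 ] [-2.57517409  1.62426224 -0.84862952]
((617.2020263671875, -185.52908325195312), (33.2047119140625, 12.952481269836426), 16.818307876586914) 2048
lever_pivot 0.23 [ 0.6126 -0.1857  0.066 ]
lever_grip 0.94 [ 0.613  -0.1856  0.066 ]
```

View pics/w2.png

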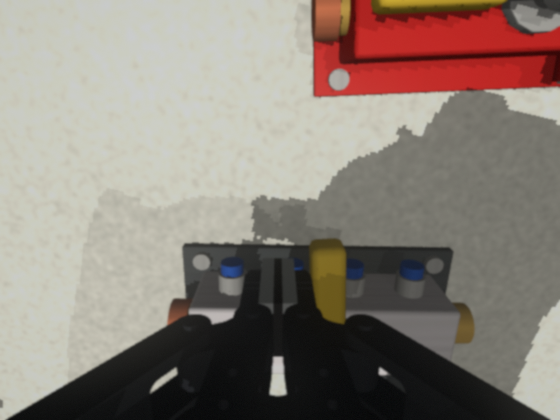

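The sleeve at (328,280) now stands almost across the block, at about 87°, and the force is still only about 3 N. I'll nudge it to the stop.

```bash
python3 -m pendant '[[0.01,0.01,0,0,0,0,-1],[0.01,0.02,0,0,0,0,-1],[0.01,0.03,0,0,0,0,-1],[0.01,0.04,0,0,0,0,-1],[0.01,0.045,0,0,0,0,-1],[0.01,0.05,0,0,0,0,-1],[0.01,0.055,0,0,0,0,-1],[0.01,0.06,0,0,0,0,-1],[0.01,0.06,0,0,0,0,-1],[0.01,0.06,0,0,0,0,-1]]'
```

```text
clock: 7.4
position: [0.607, -0.1686, 0.0704]
ee_rot: [0.992, 0.125, 0.0, 0.0]
ft_force: [2.1, 3.3, 0.0]
grip_width: 0.004
grasp_force: 1.3
```

```bash
python3 -m pendant '[[0,0.01,0,0,0,0,-1],[0,0.02,0,0,0,0,-1],[0,0.03,0,0,0,0,-1],[0,0.03,0,0,0,0,-1],[0,0.03,0,0,0,0,-1],[0,-0.1,0,0,0,0,-1],[0,-0.4,0,0,0,0,-1],[0,-0.5,-0.3,0,0,0,-1],[0,-0.5,-1.2,0,0,0,-1],[0,-0.5,-2.2,0,0,0,-1]]'
python3 - <<'E'
from h import *
n="wrist"; C=cal(n); im,d=manip.camera(n); cv2.imwrite("pics/w3.png",im[...,::-1])
P=cloud(n,d,C); print(manip.get_obs()["position"],manip.get_obs()["ft_force"])
hsv=cv2.cvtColor(im,cv2.COLOR_RGB2HSV); q=P[(hsv[...,0]>20)&(hsv[...,0]<35)&(hsv[...,1]>140)&(hsv[...,2]>90)&(abs(P[...,2]-.071)<.005)&(P[...,1]<-.1)&(P[...,0]<.66)]
print("sleeve",cv2.minAreaRect((q[:,:2]*1000).astype(np.float32)),len(q))
m=(abs(P[...,2]-.046)<.003)&(P[...,1]<-.1)&(P[...,1]>-.3)&(P[...,0]<.66)&(P[...,0]>.5)
print("top",cv2.minAreaRect((P[m][:,:2]*1000).astype(np.float32)))
for th in("lever_pivot","lever_grip"):
    for k in manip.tip_of(th,n)[:2]: print(th,round(k["p"],2),np.round(k["pixel"]),at_z(n,k["pixel"],.066,C).round(4))
E
```

```text
clock: 8.65
position: [0.6003, -0.1442, 0.1823]
ee_rot: [0.992, 0.125, -0.0, 0.0]
ft_force: [1.4, -0.1, 0.4]
grip_width: -0.001
grasp_force: 0.0
[ 0.60332443 -0.14453543  0.19031199] [ 2.80064447 -0.07680519  6.92404875]
sleeve ((614.4044189453125, -189.24755859375), (39.6777458190918, 13.061851501464844), 12.742842674255371) 953
top ((564.890380859375, -201.60525512695312), (52.43410873413086, 135.6956024169922), 13.021048545837402)
lever_pivot 0.89 [338. 259.] [ 0.5718 -0.1995  0.066 ]
lever_pivot 0.77 [472.  32.] [ 0.7404 -0.233   0.066 ]
lever_grip 0.83 [339. 204.] [ 0.6134 -0.1874  0.066 ]
lever_grip 0.83 [399.  33.] [ 0.7287 -0.1899  0.066 ]
```

View pics/w3.png

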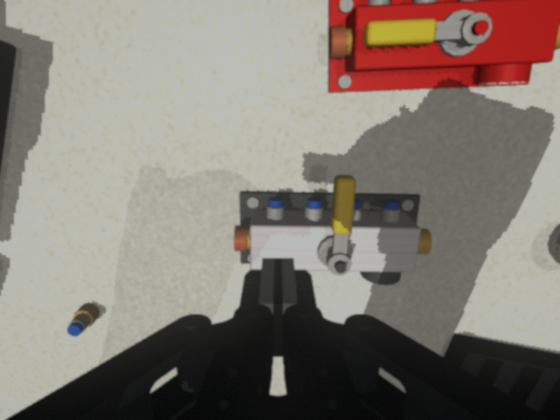

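The lever sleeve at (344,205) stands straight across the block: sleeve yaw 12.7° against block yaw 13.0°, so the line is vented. Next is the console.

```bash
python3 -m pendant '[[0,-0.6,-0.6,0,0,0.2,-0.8],[-0.1,-1.5,-0.8,0,0,0.6,-0.5],[-0.2,-2.5,-0.8,0,0,1,0.27],[-0.3,-3.5,-0.8,0,0,1.4,0.27],[-0.4,-4.5,-0.8,0,0,1.8,0.27],[-0.5,-5.5,-0.8,0,0,2.2,0.27],[-0.6,-6.3,-0.8,0,0,2.55,0.27],[-0.71,-6.9,-0.8,0,0,2.55,0.27],[-0.71,-7.1,-0.8,0,0,2.55,0.27],[-0.71,-7.1,-0.8,0,0,2.55,0.27]]'
cat > look.py <<'E'
from h import *
import sys
n="wrist"; C=cal(n); o=manip.get_obs(); im,d=manip.camera(n); tag=sys.argv[1]
np.savez(tag+".npz",im=im,d=d); cv2.imwrite(f"pics/{tag}.png",im[...,::-1])
p=np.array(o["position"]); T=R.from_quat(o["ee_rot"]).as_matrix(); P=cloud(n,d,C); Q=(P-p)@T*1000
print("pos",p.round(4),"T",T.round(3).tolist(),"w",o["grip_width"],"ft",np.round(o["ft_force"],1))
for s in(-1,1):
  for z in range(-30,16,4):
    m=(d>0)&(abs(Q[...,0])<30)&(s*Q[...,1]>5)&(abs(Q[...,1])<60)&(Q[...,2]>=z)&(Q[...,2]<z+4); f=Q[m]
    if len(f)>5: print(s,z,len(f),"x",np.percentile(f[:,0],[3,97]).round(1),"y",np.percentile(f[:,1],[3,97]).round(1),"zmax",f[:,2].max().round(1))
def rect(m,l):
    q=P[m]; r=cv2.minAreaRect((q[:,:2]*1000).astype(np.float32)); print(l,m.sum(),np.round(r[0],1),np.round(r[1],1),round(r[2],1),"z",np.median(q[:,2]).round(4))
B=(d>0)&(P[...,0]>.44)&(P[...,0]<.7)&(P[...,1]>.06)&(P[...,1]<.31)
rect(B&(abs(P[...,2]-.074)<.003),"housing")
hsv=cv2.cvtColor(im,cv2.COLOR_RGB2HSV)
blue=(hsv[...,0]>100)&(hsv[...,0]<125)&(hsv[...,1]>120)&B&(P[...,0]<.57)&(P[...,2]>.045)&(P[...,2]<.065)
blue=cv2.morphologyEx(blue.astype(np.uint8),cv2.MORPH_CLOSE,np.ones((9,9)))
k,lab,st,ce=cv2.connectedComponentsWithStats(blue)
for i in range(1,k):
    if st[i,4]>60:
        q=P[(lab==i)&(d>0)]; r=cv2.minAreaRect((q[:,:2]*1000).astype(np.float32))
        c=np.array([*(np.array(r[0])/1000),.056]); print("key",ce[i].round(),np.round(r[0],1),np.round(r[1],1),round(r[2],1),"z",np.median(q[:,2]).round(4),"tool mm",((c-p)@T*1000).round(1))
for th in("key_left_top","key_mid_top","key_right_top"):
    for q in manip.tip_of(th,n)[:2]:
        c=at_z(n,q["pixel"],.056,C); print(th,round(q["p"],2),np.round(q["pixel"]),c.round(4),((c-p)@T*1000).round(1))
E
python3 look.py w4
```

```text
clock: 10.05
position: [0.4782, 0.1903, 0.2201]
ee_rot: [0.999, -0.052, -0.0, 0.0]
ft_force: [-0.5, -1.3, -0.8]
grip_width: 0.638
grasp_force: 0.0
pos [0.4782 0.1903 0.2201] T [[0.995, -0.105, -0.0], [-0.105, -0.995, -0.001], [-0.0, 0.001, -1.0]] w 0.6376045206664668 ft [-0.5 -1.3 -0.8]
-1 -30 487 x [-4.4 14.4] y [-35.7 -26.5] zmax -26.0
-1 -26 318 x [-6.7 14. ] y [-32.9 -26.4] zmax -22.0
-1 -22 355 x [-6.5 13.8] y [-39.5 -26.5] zmax -18.0
-1 -18 326 x [-6.9 13.8] y [-39.7 -26.5] zmax -14.0
-1 -14 308 x [-7.  13.8] y [-39.6 -26.5] zmax -10.0
-1 -10 296 x [-6.6 13.7] y [-39.6 -26.5] zmax -6.0
-1 -6 262 x [-6.4 13.8] y [-39.5 -26.5] zmax -2.0
-1 -2 226 x [-6.6 13.7] y [-39.1 -26.5] zmax 2.0
-1 2 199 x [-7.  13.7] y [-37.8 -26.5] zmax 6.0
-1 6 91 x [-7.3 13.5] y [-31.8 -26.5] zmax 9.9
-1 10 8 x [-0.5  9.5] y [-26.9 -26.6] zmax 11.0
1 -30 492 x [-4.9 14.3] y [27.4 35.6] zmax -26.0
1 -26 299 x [-7.3 13.8] y [27.3 33.7] zmax -22.0
1 -22 358 x [-6.6 13.8] y [27.4 40.6] zmax -18.0
1 -18 327 x [-6.6 13.8] y [27.4 40.7] zmax -14.0
1 -14 323 x [-7.2 13.8] y [27.4 40.5] zmax -10.0
1 -10 267 x [-6.6 13.7] y [27.4 40.6] zmax -6.0
1 -6 275 x [-7.1 13.8] y [27.4 40.3] zmax -2.0
1 -2 240 x [-6.9 13.7] y [27.4 40.3] zmax 2.0
1 2 181 x [-6.8 13.8] y [27.4 38.7] zmax 6.0
1 6 96 x [-6.7 13.4] y [27.4 33.2] zmax 9.8
1 10 7 x [-0.4 10. ] y [27.6 27.8] zmax 11.1
housing 15710 [598.4 182.1] [199.5  35.3] 84.0 z 0.074
key [312. 123.] [528.7 156.4] [23.2 22.9] 84.0 z 0.0557 tool mm [ 53.8  28.3 164.1]
key [232. 124.] [535.1 220.5] [21.6 22.4] 84.0 z 0.0557 tool mm [ 53.4 -36.1 164.1]
key_left_top 0.96 [232. 123.] [0.5362 0.2194 0.056 ] [ 54.6 -35.1 164.1]
key_mid_top 0.78 [273. 124.] [0.5316 0.188  0.056 ] [ 53.4  -3.4 164.1]
key_right_top 0.74 [312. 125.] [0.5283 0.1567 0.056 ] [ 53.3  28.1 164.1]
key_right_top 0.65 [271.  67.] [0.5739 0.1843 0.056 ] [ 95.8  -4.1 164.1]
```

View pics/w4.png

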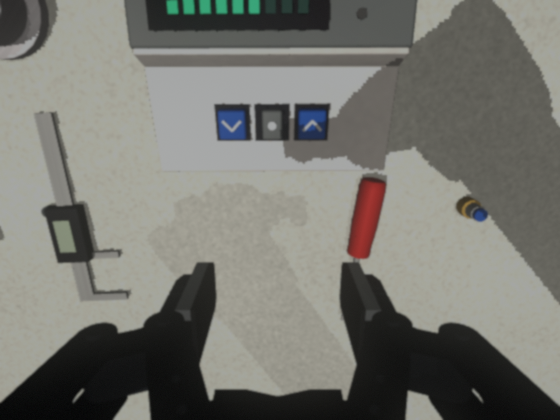

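The wrist view shows the blue keys at (232,123) and (312,123), the grey key at (273,124), and the fingertips at about (212,265) and (345,265). Tool yaw matches the console at -6°, and the finger spacing of 27 to 40 mm each side suits the keys. I'll tilt 10° and hover 15 mm above them.

```bash
python3 -m pendant '[[0.2,-0.02,0.3,0,0.3,0,0.27],[0.5,-0.05,0.9,0,0.8,0,0.27],[0.8,-0.08,1.5,0,1.25,0,0.27],[0.93,-0.08,2.1,0,1.25,0,0.27],[0.93,-0.08,2.5,0,1.25,0,0.27],[0.93,-0.08,2.7,0,1.25,0,0.27],[0.93,-0.08,2.77,0,1.25,0,0.27],[0.93,-0.08,2.77,0,1.25,0,0.27],[0.93,-0.08,2.77,0,1.25,0,0.27],[0.93,-0.08,2.77,0,1.25,0,0.27]]'; python3 look.py w5 | grep -v -- "1 -"
```

```text
clock: 11.5
position: [0.5251, 0.1898, 0.0824]
ee_rot: [0.995, -0.052, 0.087, 0.005]
ft_force: [0.6, 0.3, -0.3]
grip_width: 0.636
grasp_force: 0.0
pos [0.5251 0.1898 0.0824] T [[0.979, -0.105, 0.174], [-0.103, -0.994, -0.018], [0.175, -0.0, -0.985]] w 0.6364195398164928 ft [ 0.6  0.3 -0.3]
-1 6 104 x [-6.8 13.4] y [-32.7 -26.5] zmax 9.8
-1 10 12 x [-1.2  9.9] y [-26.9 -26.6] zmax 11.9
1 2 187 x [-6.8 13.7] y [27.4 39.1] zmax 5.9
1 6 108 x [-6.9 13.4] y [27.4 33.3] zmax 10.0
1 10 12 x [0.1 9.6] y [27.5 27.7] zmax 11.5
housing 78525 [580.  184.2] [199.9 125.9] 84.0 z 0.0744
key [341. 258.] [529. 157.] [21.8 22.3] 85.8 z 0.0561 tool mm [ 2.6 32.2 27.2]
key [213. 259.] [535.4 220.9] [21.5 21.4] 83.4 z 0.0563 tool mm [  2.2 -32.   27.2]
key_left_top 0.96 [212. 261.] [0.5364 0.2197 0.056 ] [  3.3 -30.9  27.4]
key_mid_top 0.85 [273. 269.] [0.5295 0.1909 0.056 ] [-0.5 -1.6 26.7]
key_right_top 0.93 [344. 266.] [0.5274 0.1573 0.056 ] [ 0.9 32.1 26.9]
```

View pics/w5.png

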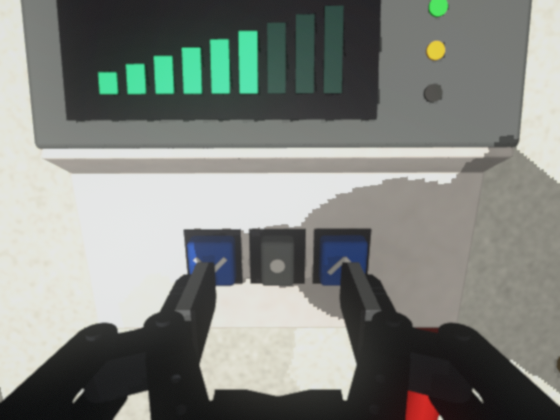

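The fingertips are about 15 mm above the two blue keys. In tool y the keys are at ±32 mm and the tips cover 27 to 40 mm, clear of the grey key. I'll press straight along tool z.

```bash
python3 -m pendant '[[0,-0.01,0.1,0,0,0,0.27],[0,-0.01,0.2,0,0,0,0.27],[0,-0.01,0.26,0,0,0,0.27],[0,-0.01,0.32,0,0,0,0.27],[0,-0.01,0.37,0,0,0,0.27],[0,-0.01,0.41,0,0,0,0.27],[0,-0.01,0.42,0,0,0,0.27],[0,-0.01,0.42,0,0,0,0.27],[0,-0.01,0.42,0,0,0,0.27],[0,-0.01,0.42,0,0,0,0.27]]'; python3 -c "
from workcell import manip
o=manip.get_obs();print(o['position'],o['ft_force'],o['torque'])"
```

```text
clock: 12.95
position: [0.5284, 0.1899, 0.0615]
ee_rot: [0.995, -0.052, 0.087, 0.005]
ft_force: [-6.0, -1.9, 8.5]
grip_width: 0.636
grasp_force: 4.5
[0.52839008 0.18985304 0.06152124] [-5.95059702 -1.94283862  8.45461723] [-0.36726913  0.9909403  -0.05784682]
```

```bash
python3 -m pendant '[[0,0,0.01,0,0,0,0.27],[-0.01,0,0.02,0,0,0,0.27],[-0.01,0,0.02,0,0,0,0.27],[-0.01,0,0.02,0,0,0,0.27],[-0.01,0,0.02,0,0,0,0.27],[-0.01,0,0.02,0,0,0,0.27],[-0.01,0,0.02,0,0,0,0.27],[-0.01,0,0.02,0,0,0,0.27],[-0.01,0,0.02,0,0,0,0.27],[-0.01,0,0.02,0,0,0,0.27]]'; python3 look.py w6 | grep -v -- "1 -"
```

```text
clock: 14.2
position: [0.5284, 0.1899, 0.0611]
ee_rot: [0.995, -0.052, 0.088, 0.005]
ft_force: [-7.1, -2.9, 15.0]
grip_width: 0.635
grasp_force: 7.8
-1 2 261 x [-7.3 13.6] y [-37.9  -5.2] zmax 6.0
-1 6 333 x [-8.4 13.3] y [-32.   -5.2] zmax 10.0
-1 10 1584 x [-9.5 15.7] y [-41.9  -8.1] zmax 14.0
-1 14 9113 x [-27.4  29.1] y [-58.7  -7.1] zmax 17.8
1 2 335 x [-7.3 13.6] y [ 5.3 38.5] zmax 6.0
1 6 402 x [-8.8 13.4] y [ 5.3 32.5] zmax 10.0
1 10 1580 x [-9.3 15.9] y [ 8.6 43.2] zmax 14.0
1 14 9027 x [-27.5  29.1] y [ 7.1 58.8] zmax 18.0
housing 94870 [576.9 183.6] [198.1 121.8] 84.0 z 0.0744
key [345. 272.] [529.1 157. ] [21.8 23.8] 85.3 z 0.0512 tool mm [ 3.2 32.6  5.8]
key [214. 275.] [535.6 220. ] [20.  22.8] 84.8 z 0.0512 tool mm [  3.  -30.7   5.7]
key_left_top 0.57 [205. 281.] [0.5374 0.219  0.056 ] [  4.8 -29.9   6. ]
key_mid_top 0.92 [276. 287.] [0.5317 0.1895 0.056 ] [ 2.3 -0.   5.6]
key_right_top 0.59 [349. 284.] [0.5299 0.159  0.056 ] [ 3.8 30.6  5.8]
```

View pics/w6.png

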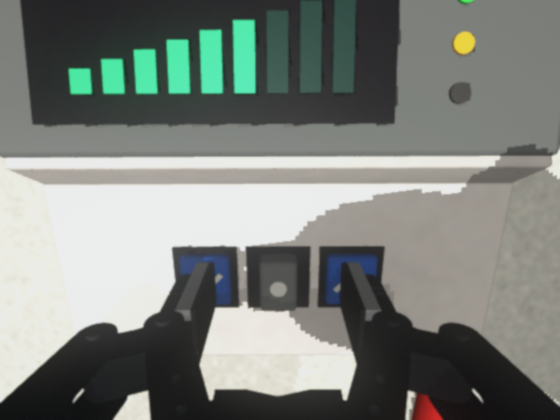

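Both blue keys at (205,277) and (351,277) read z = 0.0512 m, which is 5 mm down and bottomed, with about 16 N in total. The grey key at (278,285) stands untouched. Now I'll hold.

```bash
python3 -m pendant '[[0,0,0,0,0,0,0.27],[0,0,0,0,0,0,0.27],[0,0,0,0,0,0,0.27],[0,0,0,0,0,0,0.27],[0,0,0,0,0,0,0.27],[0,0,0,0,0,0,0.27],[0,0,0,0,0,0,0.27],[0,0,0,0,0,0,0.27],[0,0,0,0,0,0,0.27],[0,0,0,0,0,0,0.27]]'
python3 -m pendant '[[0,0,0,0,0,0,0.27],[0,0,0,0,0,0,0.27],[0,0,0,0,0,0,0.27],[0,0,0,0,0,0,0.27],[0,0,0,0,0,0,0.27],[0,0,0,0,0,0,0.27],[0,0,0,0,0,0,0.27],[0,0,0,0,0,0,0.27],[0,0,0,0,0,0,0.27],[0,0,0,0,0,0,0.27]]'
python3 -m pendant '[[0,0,0,0,0,0,0.27],[0,0,0,0,0,0,0.27],[0,0,0,0,0,0,0.27],[0,0,0,0,0,0,0.27],[0,0,0,0,0,0,0.27],[0,0,0,0,0,0,0.27],[0,0,0,0,0,0,0.27],[0,0,0,0,0,0,0.27],[0,0,0,0,0,0,0.27],[0,0,0,0,0,0,0.27]]'
```

```text
clock: 15.65
position: [0.5284, 0.1898, 0.061]
ee_rot: [0.995, -0.052, 0.087, 0.005]
ft_force: [-7.1, -3.9, 14.2]
grip_width: 0.636
grasp_force: 7.8
clock: 16.9
position: [0.5284, 0.1898, 0.0611]
ee_rot: [0.995, -0.052, 0.088, 0.005]
ft_force: [-5.8, -2.5, 14.0]
grip_width: 0.637
grasp_force: 7.8
clock: 18.15
position: [0.5284, 0.1899, 0.0611]
ee_rot: [0.995, -0.052, 0.088, 0.005]
ft_force: [-6.7, -2.5, 14.6]
grip_width: 0.633
grasp_force: 7.8
```

```bash
python3 -m pendant '[[0,0,-0.1,0,0,0,0.27],[0,0,-0.25,0,0,0,0.27],[0,0,-0.5,0,0,0,0.27],[0,0,-1,0,0,0,0.27],[0,0,-1.6,0,0,0,0.27],[0,0,-2.2,0,0,0,0.27],[0,0,-2.6,0,0,0,0.27],[0,0,-2.8,0,0,0,0.27],[0,0,-2.8,0,0,0,0.27],[0,0,-2.8,0,0,0,0.27]]'; python3 look.py w7 | grep -v -- "1 -"
python3 - <<'E'
from h import *
im,d=manip.camera("top"); D=np.load("top0.npz"); C=cal("top")
for th in("console","hub","screwdriver","tape","fitting","lever_grip"):
    print(th,[(round(k["p"],2),np.round(k["pixel"],1).tolist()) for k in manip.tip_of(th,"top")[:2]])
cv2.imwrite("pics/top1.png",im[...,::-1])
E
```

```text
clock: 19.4
position: [0.5037, 0.1921, 0.1969]
ee_rot: [0.995, -0.052, 0.086, 0.005]
ft_force: [-1.2, 0.3, 0.1]
grip_width: 0.636
grasp_force: 0.0
pos [0.5037 0.1921 0.1969] T [[0.98, -0.105, 0.171], [-0.104, -0.994, -0.019], [0.172, 0.001, -0.985]] w 0.6355717249030485 ft [-1.2  0.3  0.1]
-1 2 194 x [-6.9 13.7] y [-38.  -26.4] zmax 6.0
-1 6 97 x [-7.1 13.4] y [-32.3 -26.5] zmax 10.0
-1 10 16 x [-1.2  9.6] y [-26.9 -26.6] zmax 11.5
1 2 201 x [-7.  13.7] y [27.4 38.9] zmax 6.0
1 6 99 x [-7.8 13.3] y [27.4 33.1] zmax 9.9
1 10 12 x [-0.4 10. ] y [27.5 27.8] zmax 12.1
housing 35348 [623.  179.6] [199.7  84.6] 84.0 z 0.0742
key [237. 192.] [534.9 220.6] [21.5 22.7] 84.3 z 0.0557 tool mm [  3.3 -31.8 143.6]
key [318. 192.] [528.7 157.2] [19.7 22.2] 85.7 z 0.0558 tool mm [  3.8  31.9 143.7]
key_left_top 0.58 [236. 188.] [0.5386 0.2205 0.056 ] [  6.9 -32.  144.2]
key_mid_top 0.81 [276. 194.] [0.5301 0.1896 0.056 ] [  1.8  -0.3 143.3]
key_right_top 0.94 [317. 193.] [0.5276 0.1578 0.056 ] [  2.7  31.5 143.5]
console [(0.96, [217.6, 196.3])]
hub [(0.61, [135.3, 170.7])]
screwdriver [(0.86, [244.7, 264.5]), (0.47, [285.4, 249.6])]
tape [(0.64, [337.9, 269.2])]
fitting [(0.61, [284.9, 251.6]), (0.47, [366.4, 197.7])]
lever_grip [(0.53, [361.5, 181.3])]
```

```bash
python3 -c "
from workcell import manip
print(manip.hand_in())"
```

```text
the job is handed in; nothing more can be done
None
```

I vented the line with the lever straight across, then pressed both blue keys together and held them bottomed for about 4 s before letting go; they sprang back, the console did not move measurably, and the job is handed in at about 20 s of the 51 s limit.

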